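# Shut down the tabletop pottery wheel

### The job

Shut the tabletop pottery wheel down with the fingertips alone, gripping nothing: push the sliding speed control gently all the way back to its zero end (the end nearer the robot), then lightly press the large round stop key right down, hold it there for about half a second, and withdraw so that it springs back up. Do not press the small start key, do not shift the direction lever, and do not touch the bowl on the wheel head or the jar.

Things in the scene. Friction and masses are not known exactly. Their poses are not given: they have to be found in the camera images.
- wheel: Grey tabletop pottery wheel, fixed to the table, 300 mm (x) by 490 mm (y), flat top (deck) 90 mm above its underside. Origin: on the table under the centre of the control end of the deck; x points across it away from the robot, y points along it to the wheel head, z up. The control end spans y = -105 to 120 mm; the wheel head with an orange splash pan (260 mm across, rim 34 mm above the deck) is centred at y = 250 mm.
- speed_grip (a point): Centre of the top of the speed control: a black block 18 mm (wheel's x) by 34 mm (wheel's y), its top 21 mm above the deck, that slides along the wheel's x in a line at the wheel's y = -60 mm. Nothing else stands within 60 mm of its line.
- speed (a joint): Travel of the speed control in m: 0 at its zero end (the end nearer the robot, against a firm stop, block centred at the wheel's x = -50 mm), 0.09 at full speed (x = +40 mm). Ticks beside the slot are shortest at the zero end. It slides against about 2 N of friction and stays where it is left.
- stop_top (a point): Centre of the top of the large round grey stop key, 34 mm across, 22 mm above the deck when up, in a low black housing. Stop and start key stand about 85 mm apart in a row along the wheel's x at its y = 40 to 50 mm; either one may be the nearer to the robot.
- stop (a joint): How far the stop key is pressed in m: 0 up, 0.006 right down. Springs back up by itself; about 1.2 N starts it, 4 N takes it right down.
- start_top (a point): Centre of the top of the small round grey start key, 20 mm across, otherwise like the stop key (22 mm above the deck). To be left alone.
- start (a joint): How far the start key is pressed in m: 0 up, 0.006 right down.
- direction_tip (a point): Tip of the small black direction lever, a toggle on a grey block centred at the wheel's x = 108 mm, y = 50 mm; its tip is about 55 mm above the deck. To be left alone.
- bowl_rim (a point): Centre of the mouth of a loose terracotta-coloured bowl, 124 mm across and 60 mm high, standing on the wheel head (mouth 172 mm above the table). To be left alone.
- jar: Loose small pale jar with a white cap, 66 mm across, 85 mm high, standing on the table beside the control end of the wheel. Origin: centre of its underside. To be left alone.
Not all that is in view belongs to the job. Leave any red look-alike of the part that bears bowl_rim alone.

How it is judged:
By the outcome, as a careful person would: the job done as asked, in the order asked, and still so for the second after the job is handed in, with the robot touching nothing.
It also fails if it takes over 42 s, if anything falls off the work surface, if the arm or the gripper's body presses on something with over 40 N, if the wrist force passes 120 N, or if a joint passes its speed limit or range.

### The arm

A 6-joint arm with a two-finger parallel gripper is mounted at the origin on the work surface. World frame = base frame: x ahead of the robot, y to its left, z up, the work surface at z = 0. Lengths are in m, angles in degrees, forces in N, time in s.
With the tool pointing down it reaches from about 0.25 to 0.725 m from the base axis. Payload 9.7 kg.
Tool frame: the origin (TCP) lies between the finger pads; the fingertips stand 19 mm ahead of it and the grasp point (between the pads) is the TCP; x points along the fingers, y is the direction in which the jaws open and shut, and the axes are right-handed (so a half turn about x gives the same grasp; the last joint's range is limited). The gripper opens to 85 mm and grips with 20 to 120 N. Pads are 22 mm wide; open, the fingers measure 114 mm over their backs; the gripper's body (76 mm by 85 mm) begins 54 mm behind the grasp point. The pads swing forward as they close: fully open they stand 13 mm farther back than shut.
Start: joints at [-66.119, 4.979, 10.078, 95.1, 0, 90], TCP at [0.223, -0.503, 0.25] pointing down, gripper open.
Joint ranges: [-179.16, 179.16], [-48.56, 103.87], [-65.8, 70.77], [-126.05, 130.52], [-82.76, 87.17], [-180, 180]. Speed limits (degrees/s): [127.2, 127.2, 147.25, 180, 180, 180].

### API

Orientations are given as [roll, pitch, yaw] about the fixed x, y, z axes, in that order (R = Rz(yaw) Ry(pitch) Rx(roll)).
In Python, from workcell import bot gives the robot as it stands. The module is installed in compiled form; this text tells all that it offers.
- The arm moves only by the shell command python3 -m handwheel 'ROWS' [FORCE]. ROWS is JSON, a list of rows, each a list of 7 numbers: the turn, a rotation vector about the tool's x, y, z in degrees, then the shift along the tool's x, y, z in m, then the closure, from -1 (fully open) to 1 (shut), so that 0 is half open. In form: [[ax, ay, az, dx, dy, dz, fingers], ...]. A call has 1 to 20 rows; each row is the pose to reach, as a shift and turn from the pose commanded when the call began, along the tool's axes at that moment; what a row does not reach only later rows make up. A row lasts 1/8 s, in which the tool goes at most 62.5 mm and 10.7 degrees, less where a joint would pass 70% of its speed; a pose out of reach is approached as far as the arm can. A call with a gripper value outside its range is refused whole. The fingers move at their own pace and stop on an object; FORCE is the grip in N (left out, the last holds). Time passes only in rows, so rows that repeat a pose let the fingers close. It gives the time, the measured TCP pose, the force and the opening at its end, in the units of the state.
- bot.get_obs(): the state, without advancing time (a new reading comes with each control period).
- bot.camera(name): name is "side" or "top" or "wrist"; returns a dict with "frame" (480x640x3 uint8, red, green, blue), "fx", "fy", "cx", "cy" (pixels), "k1" (the pictures are not rectified: a ray, as slopes to the right and down, at radius r is drawn at 1 + k1 r^2 times it, then the intrinsics apply), "R" (3x3) and "t" (3): a world point X has camera coordinates R X + t; the wrist camera has in their place "tool_from_camera" (4x4, takes a point from camera to tool coordinates, whose origin is the TCP and whose axes are the tool frame's). Camera axes: x right, y down, z forward; pixel columns grow to the right and rows downward; lengths in m; the calibration is good to about 2 mm. A picture is of the moment at which its call begins: read the wrist's pose just before it. There is no depth.
- bot.job_done(): hands the job in, once; it reports no verdict.
Trained networks look in a picture, given as the dict that the camera call returned (one of the last four; its "shot" number tells which), for a name from the list of things; names that differ only in an ending like _2 or _b are one class to them, and where a whole thing is asked for, a point or a joint stands for the part that bears it (a point fixed in the world has none). Each returns a list of dicts, best first, with "conf" (0 to 1); they miss things now and then, are a little off and sometimes report something else, mostly with a low value. They report only what shows in the picture. A call takes as long as a camera call. They do not tell look-alikes from the thing itself.
- bot.look_for(name, picture): "bbox" ([left, top, width, height] as shares, 0 to 1, of the picture: columns of its width, rows of its height, round what is visible of it).
- bot.tip_of(name, picture): "centre" ([column, row] as shares, 0 to 1, of the picture: columns of its width, rows of its height: a listed point, or the origin of a listed thing).
The state is a dict: "time": time; "q": joint angles; "qd": joint speeds; "joint_efforts": joint torques, N m; "ee_pos": TCP position; "tcp_rot": TCP orientation; "wrist_force": force on the tool from outside, world axes, zero at the start; "torque": the same for the moment, N m; "opening": finger opening in m.
Only numpy, scipy, OpenCV 4.12 (cv2) and the standard library are available. Lean on these libraries where they do the work, as an engineer would, in place of code of your own. Each camera call takes 0.05 s, during which the arm holds its last target.

## Working session

There is one attempt and no reset: what is moved stays moved. The work goes in short steps, Python scripts to look and compute and a shell command to move; the robot and the scene stay as the last step left them, time stands still between calls to the robot, and variables do not carry over. Pictures are saved under pics/ and viewed, and the job is handed in when it is done.

```bash
mkdir -p pics; cat > h.py <<'E'
import numpy as np, cv2
from workcell import bot
from scipy.spatial.transform import Rotation as Ro
def ray(c,u,v):
    p=np.array([(u-c["cx"])/c["fx"],(v-c["cy"])/c["fy"]])
    q=p.copy()
    for _ in range(20): q=p/(1+c["k1"]*(q@q))
    return np.array([q[0],q[1],1.])
def on_z(c,u,v,z):
    R=np.array(c["R"]);t=np.array(c["t"]);o=-R.T@t;d=R.T@ray(c,u,v)
    return o+d*(z-o[2])/d[2]
def proj(c,X):
    R=np.array(c["R"]);t=np.array(c["t"]);X=R@np.array(X)+t
    s=X[:2]/X[2]; s=s*(1+c["k1"]*(s@s))
    return np.array([c["fx"]*s[0]+c["cx"],c["fy"]*s[1]+c["cy"]])
def wristcam(c,obs):
    T=np.eye(4);T[:3,:3]=Ro.from_euler('xyz',obs["tcp_rot"],degrees=True).as_matrix();T[:3,3]=obs["ee_pos"]
    M=T@np.array(c["tool_from_camera"]);Mi=np.linalg.inv(M)
    c=dict(c);c["R"]=Mi[:3,:3];c["t"]=Mi[:3,3];return c
def save(c,n): cv2.imwrite(n,np.ascontiguousarray(c["frame"][:,:,::-1]))
E
python3 - <<'E'
from h import *
np.set_printoptions(precision=4,suppress=True)
print(bot.get_obs())
for n in ("top","side"):
    c=bot.camera(n);save(c,f"pics/{n}1.png")
    print(n,c["fx"],c["k1"],"cam at",-np.array(c["R"]).T@np.array(c["t"]))
    for k in ["speed_grip","stop_top","start_top","direction_tip","bowl_rim","jar","wheel"]:
        for d in bot.tip_of(k,c)[:3]:
            print(k,round(d["conf"],2),np.array(d["centre"])*[640,480])
E
```

```text
{'time': 0.0, 'q': array([-66.1175,   5.0124,  10.0334,  95.0995,  -0.0007,  90.0013]), 'qd': array([-0.1034, -0.0241,  0.0425, -0.0691, -0.06  , -0.0033]), 'joint_efforts': array([  0.0019, -52.0391,  46.4796,   0.0164,   0.0002,  -0.    ]), 'ee_pos': array([ 0.2226, -0.5027,  0.2496]), 'tcp_rot': array([-89.4567,  89.9214, 114.4245]), 'wrist_force': array([0.3709, 0.0474, 0.0604]), 'torque': array([-0.015 ,  0.0138,  0.0009]), 'opening': 0.08530953992514503}
top 550.7540611248282 -0.1256659466101554 cam at [0.4182 0.0348 1.2865]
speed_grip 0.43 [395.712 266.688]
stop_top 0.49 [341.696 267.792]
start_top 0.6 [344.512 306.288]
direction_tip 0.4 [350.272 214.32 ]
bowl_rim 0.94 [157.696 236.496]
bowl_rim 0.94 [280.192 165.984]
bowl_rim 0.65 [249.28  259.824]
jar 0.68 [450.496 268.416]
wheel 0.92 [362.88  278.688]
side 449.3610597223501 -0.04544224952136797 cam at [0.4284 0.6841 0.9241]
speed_grip 0.67 [350.72  196.896]
stop_top 0.63 [338.304 233.424]
start_top 0.68 [350.528 200.88 ]
start_top 0.41 [374.208 241.488]
direction_tip 0.61 [299.584 210.096]
bowl_rim 0.82 [221.632 259.68 ]
bowl_rim 0.75 [240.32  397.584]
bowl_rim 0.73 [309.12  282.192]
jar 0.57 [361.472 191.28 ]
wheel 0.64 [348.48 247.2 ]
wheel 0.43 [360.    191.184]
```

View pics/top1.png

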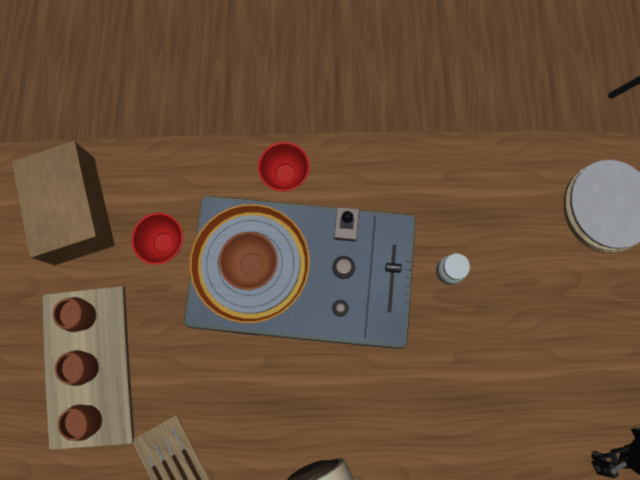

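View pics/side1.png

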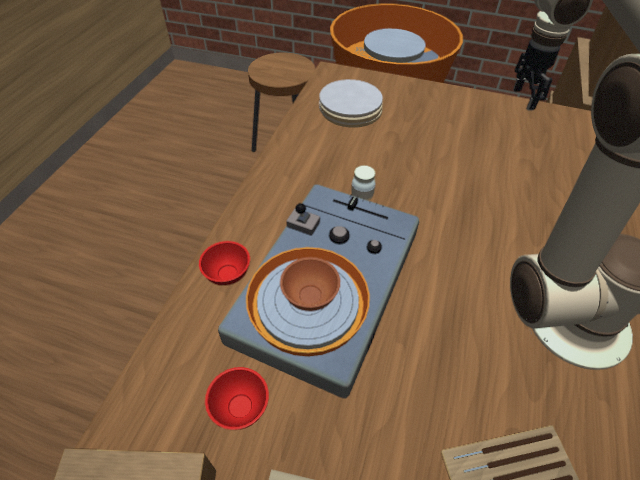

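The top picture shows the wheel with its controls. The large stop key is near (343,267), the small start key near (341,308), the speed block near (393,268), the lever near (347,216), the jar at (454,268) and the bowl at (248,262). The red bowls at (284,166) and (157,238) are look-alikes. The networks agree, apart from low-confidence swaps in the side view. Next I'll take a close crop and work out metric positions.

```bash
python3 - <<'E'
from h import *
np.set_printoptions(precision=4,suppress=True)
c=bot.camera("top")
f=c["frame"][180:360,300:480][:,:,::-1]
cv2.imwrite("pics/crop1.png",cv2.resize(f,None,fx=3.3,fy=3.3,interpolation=cv2.INTER_CUBIC))
# wheel corners on deck z=.09
P=np.array([on_z(c,u,v,.09)[:2] for u,v in [(204,197),(414,214),(406,348),(187,329)]]);print(P)
ey=((P[0]-P[1])+(P[3]-P[2]));ey/=np.linalg.norm(ey)
ex=((P[0]-P[3])+(P[1]-P[2]));ex/=np.linalg.norm(ex)
print("ydir",ey,np.degrees(np.arctan2(-ey[0],ey[1])),"xdir",ex,np.degrees(np.arctan2(ex[1],ex[0])), np.linalg.norm(P[0]-P[1]),np.linalg.norm(P[1]-P[2]))
for n,uv,z in [("stop",(343.5,267),.112),("start",(341,308),.112),("speed",(393,267.5),.111),("lever",(347,216),.145),("bowl",(248,261),.172),("jarcap",(456,266),.085)]:
    print(n,on_z(c,*uv,z))
E
```

```text
[[ 0.7597  0.3126]
 [ 0.7122 -0.161 ]
 [ 0.4172 -0.1307]
 [ 0.4637  0.3417]]
ydir [0.0988 0.9951] -5.669927326134491 xdir [ 0.995 -0.1  ] -5.739187240005988 0.4759825352473584 0.2966059471983239
stop [0.5917 0.0004 0.112 ]
start [0.5038 0.0075 0.112 ]
speed [ 0.589  -0.1064  0.111 ]
lever [ 0.6965 -0.0084  0.145 ]
bowl [0.5982 0.1979 0.172 ]
jarcap [ 0.5936 -0.25    0.085 ]
```

View pics/crop1.png

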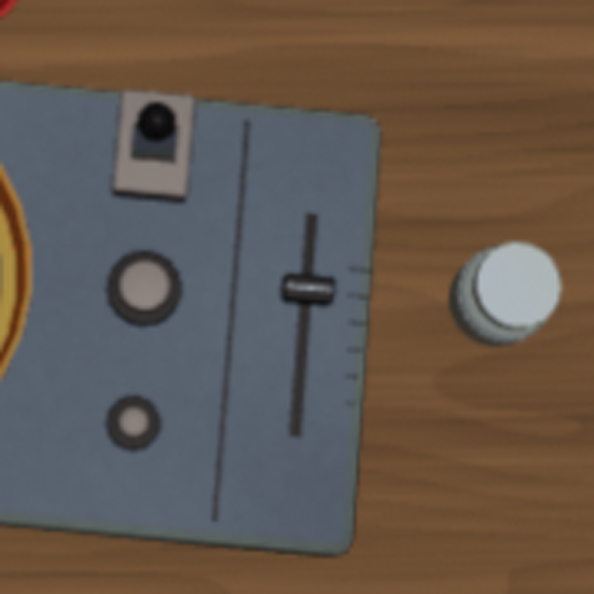

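The crop confirms the choice. The large key at crop (145,288) is the stop and the small key at (133,422), nearer the robot, is the start. The slider is at (308,288), and the ticks get shorter towards the bottom of the crop, which is the robot's end. The wheel is yawed about -5.7° and the slider stands at about x = +20 mm of the wheel. Now I'll work out the approach.

```bash
cat >> h.py <<'E'
YAW=-5.7
ex=np.array([np.cos(np.radians(YAW)),np.sin(np.radians(YAW)),0]);ey=np.array([-ex[1],ex[0],0])
def to_row(pos,Rt,obs):
    R0=Ro.from_euler('xyz',obs["tcp_rot"],degrees=True)
    d=R0.inv().apply(np.array(pos)-obs["ee_pos"])
    return (R0.inv()*Ro.from_matrix(Rt)).as_rotvec(degrees=True),d
def Rdown(yv):
    x=np.array([0,0,-1.]);return np.c_[x,yv,np.cross(x,yv)]
E
python3 - <<'E'
from h import *
np.set_printoptions(precision=4,suppress=True)
o=bot.get_obs()
print(Ro.from_euler('xyz',o["tcp_rot"],degrees=True).as_matrix())
for n,yv in [("+ex",ex),("-ex",-ex),("+ey",ey),("-ey",-ey)]:
    print(n,to_row([.45,-.108,.25],Rdown(yv),o))
E
```

```text
[[ 0.      0.4048 -0.9144]
 [-0.     -0.9144 -0.4048]
 [-1.      0.     -0.    ]]
+ex (array([-60.4189,  -0.0001,  -0.0009]), array([ 0.0003, -0.2691, -0.3678]))
-ex (array([119.5811,  -0.001 ,   0.0001]), array([ 0.0003, -0.2691, -0.3678]))
+ey (array([-150.4189,    0.0008,   -0.0009]), array([ 0.0003, -0.2691, -0.3678]))
-ey (array([29.5811, -0.0006, -0.0006]), array([ 0.0003, -0.2691, -0.3678]))
```

```bash
python3 -m handwheel '[[2.5,0,0,0,-0.016,-0.044,1],[5,0,0,0,-0.032,-0.089,1],[7.5,0,0,0,-0.048,-0.133,1],[10,0,0,0,-0.064,-0.177,1],[12.5,0,0,0,-0.081,-0.222,1],[15,0,0,0,-0.097,-0.266,1],[17.5,0,0,0,-0.113,-0.31,1],[20,0,0,0,-0.129,-0.355,1],[22.5,0,0,0,-0.145,-0.399,1],[25,0,0,0,-0.161,-0.443,1],[27.5,0,0,0,-0.177,-0.488,1],[29.6,0,0,0,-0.193,-0.532,1],[29.6,0,0,0,-0.193,-0.532,1],[29.6,0,0,0,-0.193,-0.532,1]]' 30
python3 - <<'E'
from h import *
np.set_printoptions(precision=4,suppress=True)
o=bot.get_obs();print(o)
w=bot.camera("wrist");save(w,"pics/w1.png");W=wristcam(w,o)
print(np.array(w["tool_from_camera"]))
for k in ["speed_grip","stop_top","start_top"]:
    for d in bot.tip_of(k,w)[:2]:
        u=np.array(d["centre"])*[640,480];print(k,round(d["conf"],2),u,on_z(W,*u,.111))
t=bot.camera("top");save(t,"pics/top2.png")
E
```

```text
time: 2.6
ee_pos: [0.6308, -0.1111, 0.25]
tcp_rot: [11.7, 90.0, -174.0]
wrist_force: [-0.3, -0.3, -0.6]
opening: 0.0002
{'time': 2.6, 'q': array([ -9.9861,  18.12  ,  25.3455,  97.2619,  -0.0104, 175.697 ]), 'qd': array([-1.115 , -1.1763, -0.6034, -0.0435, -0.0847, -0.0042]), 'joint_efforts': array([  1.3486, -64.669 ,  46.2638,  -0.0917,   0.0538,   0.0443]), 'ee_pos': array([ 0.6308, -0.1111,  0.25  ]), 'tcp_rot': array([  11.653 ,   89.9622, -174.03  ]), 'wrist_force': array([-0.304 , -0.3003, -0.6186]), 'torque': array([-0.0413,  0.0016,  0.0375]), 'opening': 0.00019157694863404626}
[[-0.     -0.2649  0.9643 -0.1226]
 [ 1.     -0.0005 -0.0001 -0.0005]
 [ 0.0005  0.9643  0.2649 -0.0662]
 [ 0.      0.      0.      1.    ]]
speed_grip 0.81 [322.304 281.184] [ 0.5904 -0.1082  0.111 ]
stop_top 0.82 [192.576 292.08 ] [0.5912 0.0025 0.111 ]
start_top 0.66 [207.296 380.496] [0.5021 0.0076 0.111 ]
```

View pics/w1.png

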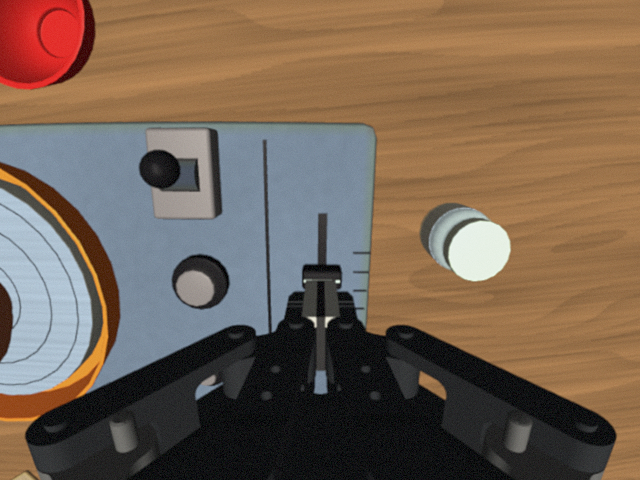

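The wrist picture shows the shut fingertips at (320,300), just beyond the far side of the slider at (322,270–290) and in line with its slot. The stop key is at (195,288), clear to the left. Both cameras agree on the positions within 2 mm. I'll go straight down behind the slider.

```bash
python3 -m handwheel '[[0,0,0,0.025,0,0,1],[0,0,0,0.05,0,0,1],[0,0,0,0.075,0,0,1],[0,0,0,0.095,0,0,1],[0,0,0,0.11,0,0,1],[0,0,0,0.12,0,0,1],[0,0,0,0.128,0,0,1],[0,0,0,0.131,0,0,1],[0,0,0,0.131,0,0,1]]'
python3 - <<'E'
from h import *
w=bot.camera("wrist");save(w,"pics/w2.png");s=bot.camera("side");save(s,"pics/s2.png")
cv2.imwrite("pics/s2c.png",cv2.resize(np.ascontiguousarray(s["frame"][120:300,260:460,::-1]),None,fx=3,fy=3,interpolation=cv2.INTER_CUBIC))
print(bot.get_obs()["q"])
E
```

```text
time: 3.98
ee_pos: [0.6311, -0.1111, 0.1195]
tcp_rot: [172.9, 90.0, -12.8]
wrist_force: [-0.7, -0.4, 0.2]
opening: 0.0002
[-9.98039381e+00  1.68204613e+01  9.30419886e+00  8.24469234e+01
 -6.13123597e-04  1.75735704e+02]
```

View pics/w2.png

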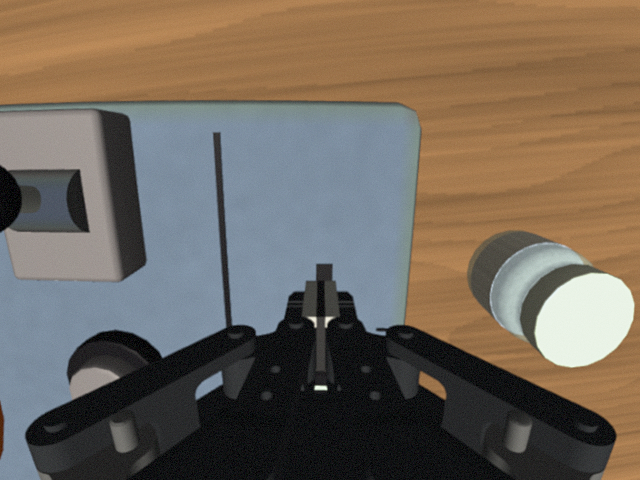

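View pics/s2c.png

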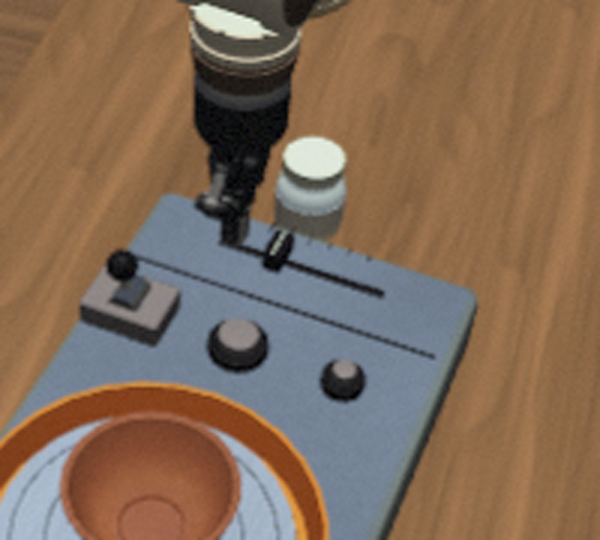

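The side crop shows the fingertips at (232,238), on the slot just beyond the slider at (278,250) and clear of the deck. I'll push toward the robot along tool +z, gently.

```bash
python3 -m handwheel '[[0,0,0,0,0,0.008,1],[0,0,0,0,0,0.014,1],[0,0,0,0,0,0.018,1],[0,0,0,0,0,0.021,1],[0,0,0,0,0,0.024,1],[0,0,0,0,0,0.028,1],[0,0,0,0,0,0.032,1],[0,0,0,0,0,0.037,1],[0,0,0,0,0,0.042,1],[0,0,0,0,0,0.047,1],[0,0,0,0,0,0.052,1],[0,0,0,0,0,0.057,1],[0,0,0,0,0,0.062,1],[0,0,0,0,0,0.067,1],[0,0,0,0,0,0.072,1],[0,0,0,0,0,0.075,1],[0,0,0,0,0,0.078,1],[0,0,0,0,0,0.08,1]]'
python3 - <<'E'
from h import *
print(bot.get_obs()["wrist_force"])
s=bot.camera("side");t=bot.camera("top")
cv2.imwrite("pics/s3c.png",np.hstack([cv2.resize(np.ascontiguousarray(x["frame"][a:a+150,b:b+150,::-1]),None,fx=2.6,fy=2.6,interpolation=cv2.INTER_CUBIC) for x,a,b in ((s,150,290),(t,200,310))]))
for k in ["speed_grip"]:
    for d in bot.tip_of(k,s)[:2]:
        u=np.array(d["centre"])*[640,480];print(k,round(d["conf"],2),u,on_z(s,*u,.111))
E
```

```text
time: 6.32
ee_pos: [0.5512, -0.1031, 0.1193]
tcp_rot: [-34.7, 90.0, 139.6]
wrist_force: [2.5, 1.1, -0.2]
opening: -0.0004
[ 2.54760033  1.12064788 -0.21458677]
speed_grip 0.53 [375.616 206.4  ] [ 0.52899842 -0.10704913  0.111     ]
```

View pics/s3c.png

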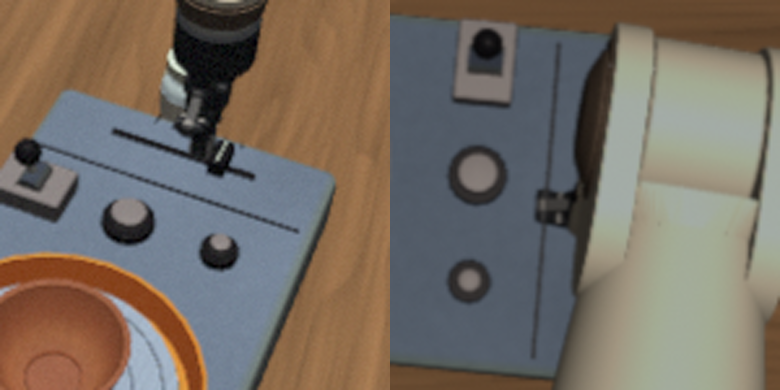

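The side crop shows the slider at (218,155), moving along with the fingertip under 2.5 N, with a little of the slot still left. I'll continue in small steps and watch the force.

```bash
python3 -m handwheel '[[0,0,0,0,0,0.001,1],[0,0,0,0,0,0.002,1],[0,0,0,0,0,0.003,1],[0,0,0,0,0,0.004,1]]'
python3 -m handwheel '[[0,0,0,0,0,0.001,1],[0,0,0,0,0,0.002,1],[0,0,0,0,0,0.003,1]]'
```

```text
time: 6.98
ee_pos: [0.5473, -0.1028, 0.1192]
tcp_rot: [66.8, 90.0, -118.9]
wrist_force: [2.3, -0.3, 0.2]
opening: -0.0001
time: 7.35
ee_pos: [0.5443, -0.1024, 0.1192]
tcp_rot: [25.0, 90.0, -160.8]
wrist_force: [2.6, -1.2, -0.9]
opening: 0.0003
```

```bash
python3 -m handwheel '[[0,0,0,0,0,0.001,1],[0,0,0,0,0,0.002,1]]'
python3 -m handwheel '[[0,0,0,0,0,0.001,1],[0,0,0,0,0,0.001,1]]'
```

```text
time: 7.6
ee_pos: [0.5423, -0.1022, 0.1192]
tcp_rot: [-7.4, 90.0, 166.9]
wrist_force: [1.0, -1.0, -0.9]
opening: -0.0002
time: 7.85
ee_pos: [0.5413, -0.102, 0.1193]
tcp_rot: [-21.4, 90.0, 152.9]
wrist_force: [1.2, -0.8, -1.1]
opening: 0.0001
```

```bash
python3 -m handwheel '[[0,0,0,0,0,0.0005,1],[0,0,0,0,0,0.001,1]]'
python3 -m handwheel '[[0,0,0,0,0,0.0005,1],[0,0,0,0,0,0.001,1]]'
```

```text
time: 8.1
ee_pos: [0.5405, -0.102, 0.1193]
tcp_rot: [-169.5, 90.0, 4.8]
wrist_force: [2.4, -0.6, -1.5]
opening: 0.0002
time: 8.35
ee_pos: [0.5402, -0.1019, 0.1194]
tcp_rot: [-176.1, 89.9, -1.8]
wrist_force: [8.5, -1.0, -4.4]
opening: 0.0002
```

```bash
python3 - <<'E'
from h import *
s=bot.camera("side")
cv2.imwrite("pics/s4c.png",cv2.resize(np.ascontiguousarray(s["frame"][170:250,330:430,::-1]),None,fx=7,fy=7,interpolation=cv2.INTER_CUBIC))
E
```

```text
(no output)
```

View pics/s4c.png

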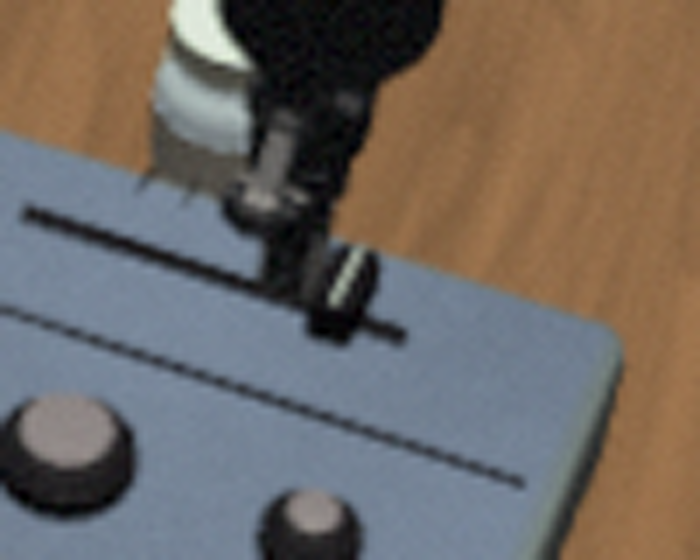

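The force rose to 8.5 N within 0.3 mm of motion, and the slider's position agrees with x = -50 mm of the wheel, so it is at the firm stop. I'll back off, lift, and move above the stop key, turning back to keep joint 6 in range.

```bash
python3 -m handwheel '[[0,0,0,0,0,-0.004,1],[0,0,0,0,0,-0.012,1],[0,0,0,0,0,-0.022,1],[0,0,0,-0.015,0,-0.026,1],[0,0,0,-0.035,0,-0.03,1],[-4,0,0,-0.055,0,-0.032,1],[-10,0,0,-0.065,-0.015,-0.035,1],[-16,0,0,-0.065,-0.04,-0.038,1],[-22,0,0,-0.065,-0.065,-0.041,1],[-27,0,0,-0.065,-0.09,-0.041,1],[-30,0,0,-0.065,-0.108,-0.041,1],[-30,0,0,-0.065,-0.108,-0.041,1],[-30,0,0,-0.065,-0.108,-0.041,1]]'
python3 - <<'E'
from h import *
np.set_printoptions(precision=4,suppress=True)
o=bot.get_obs();print(o["q"],o["ee_pos"],o["wrist_force"]);R=Ro.from_euler('xyz',o["tcp_rot"],degrees=True).as_matrix();print(R)
w=bot.camera("wrist");save(w,"pics/w5.png");W=wristcam(w,o);s=bot.camera("side");t=bot.camera("top")
save(t,"pics/t5.png")
cv2.imwrite("pics/s5c.png",cv2.resize(np.ascontiguousarray(s["frame"][150:300,260:460,::-1]),None,fx=3.5,fy=3.5,interpolation=cv2.INTER_CUBIC))
for n,c in (("w",W),("s",s),("t",t)):
  for k in ["speed_grip","stop_top","start_top"]:
    for d in bot.tip_of(k,{"w":w,"s":s,"t":t}[n])[:1]:
        u=np.array(d["centre"])*[640,480];print(n,k,round(d["conf"],2),u,on_z(c,*u,.112))
E
```

```text
time: 10.02
ee_pos: [0.591, 0.0011, 0.1846]
tcp_rot: [104.7, 90.0, -51.0]
wrist_force: [0.3, -0.5, -0.4]
opening: -0.0001
[  0.1115   9.7751   8.0948  88.3088  -0.0135 155.8923] [0.591  0.0011 0.1846] [ 0.311  -0.5119 -0.4179]
[[ 0.0002  0.4102 -0.912 ]
 [-0.0002 -0.912  -0.4102]
 [-1.      0.0003 -0.0001]]
w stop_top 0.89 [328.    259.104] [ 0.594  -0.0018  0.112 ]
s speed_grip 0.49 [377.792 205.68 ] [ 0.5242 -0.1103  0.112 ]
s stop_top 0.54 [335.168 230.016] [0.6029 0.0011 0.112 ]
s start_top 0.49 [373.824 241.008] [0.507  0.0053 0.112 ]
t speed_grip 0.56 [249.92  258.192] [0.614  0.2026 0.112 ]
```

View pics/w5.png

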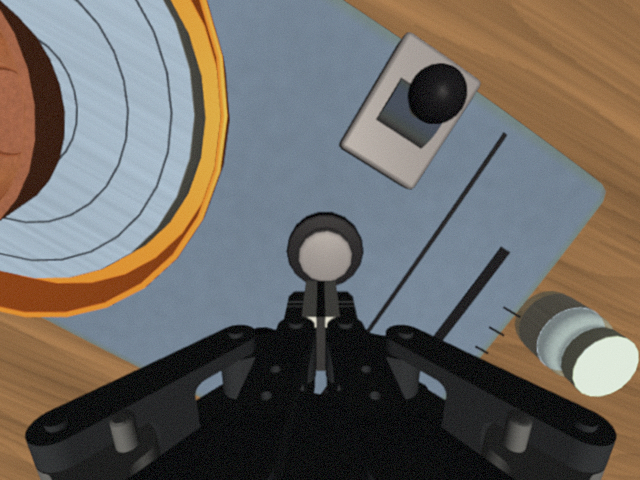

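View pics/s5c.png

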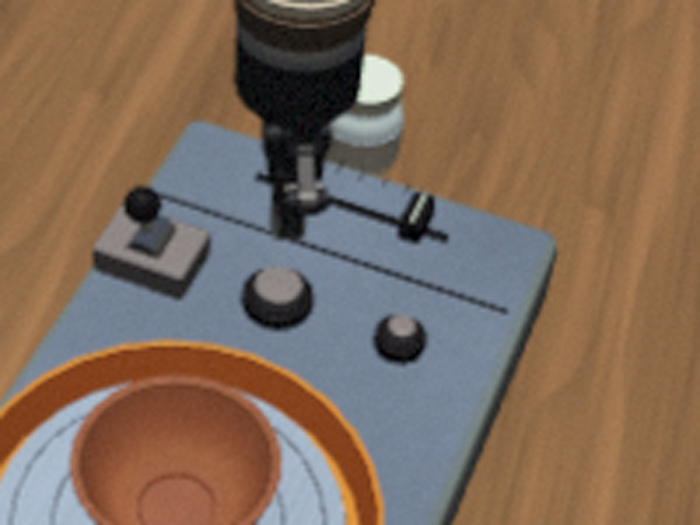

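The wrist picture shows the stop key at (326,256), right ahead of the fingertips at (320,290). The side crop shows the slider still at the zero end of its slot at (415,215), and the keys and lever untouched. Going down to just above the key.

```bash
python3 -m handwheel '[[0,0,0,0.015,0,0,1],[0,0,0,0.03,0,0,1],[0,0,0,0.04,0,0,1],[0,0,0,0.047,0,0,1],[0,0,0,0.047,0,0,1]]'
python3 - <<'E'
from h import *
np.set_printoptions(precision=4,suppress=True)
o=bot.get_obs();print(o["ee_pos"],o["wrist_force"])
w=bot.camera("wrist");s=bot.camera("side")
cv2.imwrite("pics/s6c.png",np.hstack([cv2.resize(np.ascontiguousarray(s["frame"][190:270,300:400,::-1]),(400,320),interpolation=cv2.INTER_CUBIC),cv2.resize(np.ascontiguousarray(w["frame"][200:360,220:420,::-1]),(400,320))]))
E
```

```text
time: 11.25
ee_pos: [0.5907, 0.0015, 0.1367]
tcp_rot: [-23.6, 89.9, -179.3]
wrist_force: [-0.5, 0.1, -0.5]
opening: -0.0001
[0.5907 0.0015 0.1367] [-0.4599  0.0651 -0.4682]
```

View pics/s6c.png

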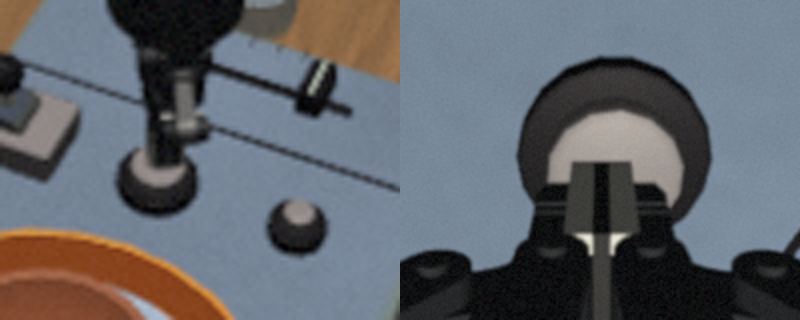

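The fingertip sits about 5 mm above the key. It is a little off centre toward the robot, with the key's centre at crop (615,176) and the tip's middle at x = 601. I'll shift a few mm and then press in small steps.

```bash
python3 -m handwheel '[[0,0,0,0,0.002,-0.003,1],[0,0,0,0.003,0.002,-0.003,1],[0,0,0,0.005,0.002,-0.003,1],[0,0,0,0.006,0.002,-0.003,1],[0,0,0,0.007,0.002,-0.003,1],[0,0,0,0.008,0.002,-0.003,1]]'
python3 -m handwheel '[[0,0,0,0.001,0,0,1],[0,0,0,0.002,0,0,1]]'
```

```text
time: 12.1
ee_pos: [0.5945, 0.0009, 0.1294]
tcp_rot: [-177.6, 90.0, 26.7]
wrist_force: [-1.2, 0.6, 2.2]
opening: -0.0003
time: 12.35
ee_pos: [0.5945, 0.0009, 0.1273]
tcp_rot: [-16.6, 90.0, -172.4]
wrist_force: [-2.1, 0.2, 1.9]
opening: 0.0004
```

```bash
python3 -m handwheel '[[0,0,0,0.001,0,0,1],[0,0,0,0.001,0,0,1]]'
python3 -m handwheel '[[0,0,0,0.001,0,0,1],[0,0,0,0.001,0,0,1]]'
```

```text
time: 12.6
ee_pos: [0.5945, 0.0009, 0.1263]
tcp_rot: [-14.4, 90.0, -170.1]
wrist_force: [-2.6, 0.6, 2.6]
opening: 0.0003
time: 12.85
ee_pos: [0.5945, 0.0009, 0.1253]
tcp_rot: [-67.5, 90.0, 136.8]
wrist_force: [-2.3, -0.2, 3.6]
opening: 0.0002
```

```bash
python3 -m handwheel '[[0,0,0,0.0005,0,0,1],[0,0,0,0.0005,0,0,1]]'
python3 -m handwheel '[[0,0,0,0.0005,0,0,1],[0,0,0,0.0005,0,0,1]]'
```

```text
time: 13.1
ee_pos: [0.5945, 0.0009, 0.125]
tcp_rot: [156.4, 90.0, 0.7]
wrist_force: [-3.7, -0.2, 5.6]
opening: -0.0004
time: 13.35
ee_pos: [0.5946, 0.0009, 0.125]
tcp_rot: [156.6, 90.0, 0.8]
wrist_force: [-5.5, -0.7, 9.2]
opening: -0.0003
```

The key is at the bottom: 9 N and no further motion. I'll hold briefly, then withdraw straight up.

```bash
python3 -m handwheel '[[0,0,0,0,0,0,1],[0,0,0,0,0,0,1],[0,0,0,0,0,0,1],[0,0,0,-0.004,0,0,1],[0,0,0,-0.012,0,0,1],[0,0,0,-0.03,0,0,1],[0,0,0,-0.06,0,0,1],[0,0,0,-0.09,0,0,1],[0,0,0,-0.12,0,0,1],[0,0,0,-0.12,0,0,1],[0,0,0,-0.12,0,0,1]]'
python3 - <<'E'
from h import *
np.set_printoptions(precision=4,suppress=True)
o=bot.get_obs();print(o["ee_pos"],o["wrist_force"],o["time"])
w=bot.camera("wrist");save(w,"pics/w7.png");W=wristcam(w,o);s=bot.camera("side")
cv2.imwrite("pics/s7c.png",cv2.resize(np.ascontiguousarray(s["frame"][150:300,260:460,::-1]),None,fx=3.5,fy=3.5,interpolation=cv2.INTER_CUBIC))
for c,x in ((W,w),(s,s)):
  for k in ["speed_grip","stop_top","start_top"]:
    for d in bot.tip_of(k,x)[:1]:
        u=np.array(d["centre"])*[640,480];print(k,round(d["conf"],2),u,on_z(c,*u,.112))
E
```

```text
time: 14.72
ee_pos: [0.5946, 0.0009, 0.2442]
tcp_rot: [-57.5, 90.0, 146.7]
wrist_force: [-1.0, 0.1, -0.8]
opening: -0.0002
[0.5946 0.0009 0.2442] [-1.0181  0.1422 -0.7776] 14.725
stop_top 0.63 [324.288 239.52 ] [ 0.5935 -0.002   0.112 ]
start_top 0.88 [273.728 323.28 ] [0.5092 0.0066 0.112 ]
speed_grip 0.52 [377.792 209.088] [ 0.5216 -0.0987  0.112 ]
stop_top 0.48 [337.088 231.888] [0.5969 0.0053 0.112 ]
start_top 0.59 [374.784 238.704] [ 0.5064 -0.0023  0.112 ]
```

View pics/s7c.png

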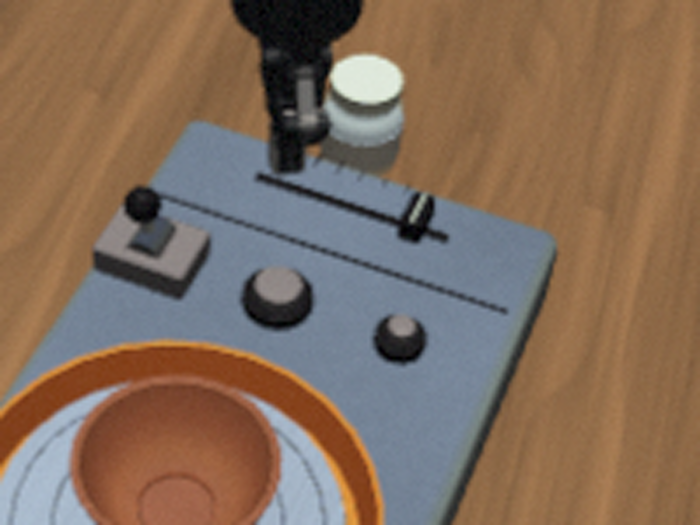

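View pics/w7.png

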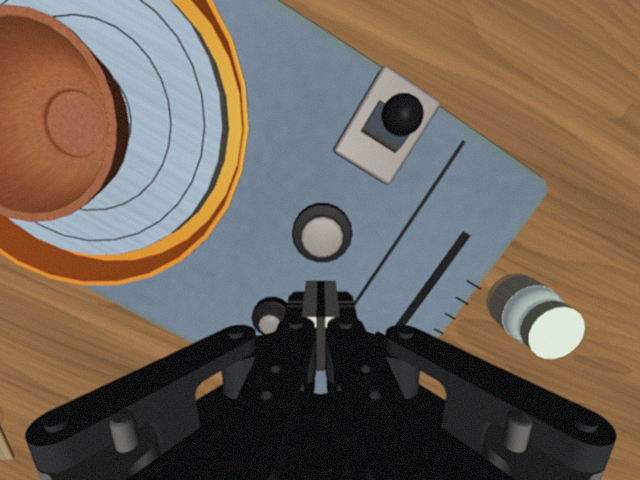

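The side crop shows the stop key (278,295) and start key (400,335) both up, the lever upright at (145,215), and the bowl and jar unmoved. The slider is near the end of its slot. To measure it properly in the top picture, I'll swing the arm out of the way.

```bash
python3 -m handwheel '[[0,0,0,-0.02,0,0,1],[0,0,0,-0.04,0.03,0.03,1],[0,0,0,-0.05,0.06,0.06,1],[0,0,0,-0.05,0.1,0.1,1],[0,0,0,-0.05,0.14,0.14,1],[0,0,0,-0.05,0.18,0.18,1],[0,0,0,-0.05,0.22,0.215,1],[0,0,0,-0.05,0.26,0.25,1],[0,0,0,-0.05,0.29,0.28,1],[0,0,0,-0.05,0.306,0.296,1],[0,0,0,-0.05,0.306,0.296,1],[0,0,0,-0.05,0.306,0.296,1]]'
python3 - <<'E'
from h import *
np.set_printoptions(precision=4,suppress=True)
t=bot.camera("top");save(t,"pics/t8.png")
a=cv2.imread("pics/top1.png")[180:360,290:480]; b=t["frame"][180:360,290:480,::-1]
cv2.imwrite("pics/t8c.png",np.hstack([cv2.resize(np.ascontiguousarray(x),None,fx=2.1,fy=3*.7,interpolation=cv2.INTER_CUBIC) for x in (a,b)]))
for k in ["speed_grip","stop_top","start_top","direction_tip","bowl_rim","jar"]:
    for d in bot.tip_of(k,t)[:3]: print(k,round(d["conf"],2),np.array(d["centre"])*[640,480])
sp=np.array([.590,-.107,.111])
# expected block-top pixel for travel 0 given origin from deck edges/keys
for O in [(.575,-.043,0)]:
    for tr in (0,.005,.01,.07): print(tr,proj(t,np.array(O)+ex*(tr-.05)+ey*-.06+[0,0,.111]))
E
```

```text
time: 16.62
ee_pos: [0.451, -0.3989, 0.2944]
tcp_rot: [-141.6, 90.0, 62.7]
wrist_force: [-0.3, 0.0, -0.4]
opening: -0.0001
speed_grip 0.55 [394.688 301.824]
stop_top 0.72 [343.68  266.688]
start_top 0.46 [343.616 265.488]
start_top 0.42 [338.496 304.896]
direction_tip 0.62 [346.432 217.392]
direction_tip 0.57 [247.616 260.4  ]
bowl_rim 0.85 [155.2   239.088]
bowl_rim 0.65 [246.912 258.192]
bowl_rim 0.63 [281.92  165.792]
jar 0.89 [450.88  271.296]
0 [390.1367 299.8927]
0.005 [390.2866 297.5598]
0.01 [390.436  295.2302]
0.07 [392.1883 267.5354]
```

View pics/t8c.png

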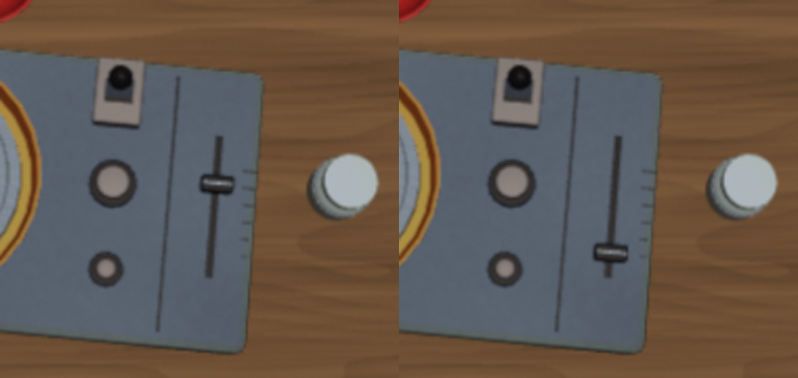

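The before/after crop shows the slider now at (611,252), which is image row 300. The row predicted for its zero end is 299.9. It is level with the shortest tick, and the keys, lever, bowl and jar are unchanged. Handing in.

```bash
python3 -c "
from workcell import bot
print(bot.job_done(), bot.get_obs()['time'])"
```

```text
the job is handed in; nothing more can be done
the job is handed in; nothing more can be done
```

The pottery wheel is shut down as asked and the job was handed in at about 17 s of the 42 s allowed; no verdict came back.

- **Speed control:** With the fingers shut, I pushed it toward the robot under about 2.5 N. It met the firm stop with a sharp rise to 8.5 N. In the last top picture it sits at row 300, where 299.9 was predicted for the zero end, and it stayed there after I backed off.
- **Stop key:** I pressed it until it stopped moving, held it at the bottom for roughly 0.6 to 0.8 s, and lifted straight off. The force peaked near 9 N, a little above the 4 N needed. The last pictures show it back up.
- **Everything else:** Start key, direction lever, bowl and jar look the same as before. The arm stood clear of everything with about 0 N on the wrist.

**Disagreements:** The camera estimates of the stop key differed by up to about 12 mm, the side camera being furthest off. I relied on the top and wrist cameras and the close crop instead. In the last top picture the trained network also put a wrong start-key match on the stop key and a wrong lever match on the bowl. One earlier top picture, with the arm in the way, gave a false slider match on the bowl. I ignored these after checking the pictures.

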